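# Draw the windowed cassette out of a packed crate and read it up on the line

## Task

Draw the one sample cassette that has a round window in its lid out of the tightly packed crate, leaving the other cassettes in their row and never dropping it. Set it down lengthwise on the steel board, on the robot's side of the black scribed line and a few centimetres short of it, and let go; then push it along the board, without lifting it again, until its leading end just meets the line, square to it. Do not disturb the other things on the bench.

Things in the scene. Friction and masses are not known exactly. Their poses are not given: they have to be found in the camera images.
- window_cassette: the cassette to take out: loose grey block 140 (x) x 46 (y) x 44 mm, about 0.3 kg, with a raised pale grey lid 100 x 42 x 14 mm (58 mm high in all). Only its lid has a round dark-rimmed window, 37 mm wide, 3 mm high (no grip). It stands in one of the three inner places of the row; neighbours touch both sides. Origin: centre of its underside; x along its length to the end away from the robot, z up
- lid_step (a point): foot of the upright step, 14 mm high, where the lid ends: on the cassette at x = +30 mm, height 44 mm. The lid runs from here to the front end (x = -70 mm); behind lies a bare ledge 40 mm long. No finger fits beside the cassette, but a closed gripper let down on the ledge can draw it by the step to -x with a few N; once its front stands clear its sides can be gripped
- crate: fixed plywood crate 156 x 256 mm, 34 mm high (below the ledges), open on top and at the front, its -x side; floor 4 mm thick. Five cassettes stand in it side by side along y, 46.4 mm apart, ledge ends at the rear wall, front ends at x = -70 mm; the floor's front edge is at x = -74 mm. Origin at bench level in the middle of the row; x to the rear, y along the row, z up
- board_line (a point): middle of the black line, 2.5 mm wide, scribed across the steel board, on its top, 6 mm above the bench. The board is fixed, 270 x 150 x 6 mm; the line runs along y over its full 150 mm width; x is the way to push, away from the robot; the board reaches from x = -210 to x = +60 mm
- measuring_cylinder: tall clear measuring cylinder, 40 mm foot, 170 mm high, loose, at the right edge; origin at the centre of its underside; leave alone
- reagent_bottle_3: white bottle with a blue cap, 41 mm wide, 80 mm high, loose, at the right edge; origin at the centre of its underside; leave alone
- purple_cup: cup, 57 mm wide, 86 mm high, loose, at the left edge; origin at the centre of its underside; leave alone
- reagent_bottle_1: brown bottle with a black cap, 38 mm wide, 76 mm high, loose, at the left edge; origin at the centre of its underside; leave alone
- label_tape: roll of tape lying flat, 76 mm wide, 19 mm high, loose, at the left; origin at the centre of its underside; leave alone
- cassette_1: one of the four other cassettes in the row: same sizes and axes, but with a flat oblong label plate (under 1 mm high) on its lid instead of a round window; loose, 0.3 kg; stays in the crate
- cassette_2: one of the four other cassettes in the row: same sizes and axes, but with a flat oblong label plate (under 1 mm high) on its lid instead of a round window; loose, 0.3 kg; stays in the crate
- cassette_3: one of the four other cassettes in the row: same sizes and axes, but with a flat oblong label plate (under 1 mm high) on its lid instead of a round window; loose, 0.3 kg; stays in the crate
- cassette_4: one of the four other cassettes in the row: same sizes and axes, but with a flat oblong label plate (under 1 mm high) on its lid instead of a round window; loose, 0.3 kg; stays in the crate
Not all that is in view belongs to the job. Leave any blue look-alike of the cassette_4 alone.

How it is judged:
On the way, in this order (a step that is already met when the one before it is completed fails the run):
1. the windowed cassette is clear out of the crate (horizontal distance between window_cassette and crate above 0.16 m), for 0.1 s.
2. it lies flat and lengthwise on the board, its leading end 8 to 70 mm short of the line, let go (y of window_cassette in the frame of board_line between -0.04 and 0.04 m and z of window_cassette in the frame of board_line between -0.003 and 0.003 m and angle between window_cassette's own z axis and vertical below 0.06 rad and linear speed of window_cassette below 0.02 m/s and contact force between the fingers and window_cassette below 0.05 N and x of window_cassette in the frame of board_line between -0.14 and -0.078 m and angle between the x axis of window_cassette and the x axis of board_line, either way round below 0.2 rad), for 0.2 s.
At the end, for the whole second after the job is handed in: the windowed cassette lies flat on the board, let go and at rest, its middle within 40 mm of the board's centreline, its leading end within 3.5 mm of the line and square to it within 0.1 rad (6 degrees); the other four cassettes stand in the crate, none drawn forward more than 25 mm (y of window_cassette in the frame of board_line between -0.04 and 0.04 m and z of window_cassette in the frame of board_line between -0.003 and 0.003 m and angle between window_cassette's own z axis and vertical below 0.06 rad and linear speed of window_cassette below 0.01 m/s and contact force between the fingers and window_cassette below 0.05 N and x of window_cassette in the frame of board_line between -0.0735 and -0.0665 m and angle between the x axis of window_cassette and the x axis of board_line, either way round below 0.1 rad and x of each of cassette_1, cassette_2, cassette_3, cassette_4 in the frame of crate above -0.025 m); the robot touches nothing.
It fails at once if another cassette was drawn forward more than 25 mm or lifted more than 15 mm (not (x of cassette_1 in the frame of crate above -0.025 m) or not (x of cassette_2 in the frame of crate above -0.025 m) or not (x of cassette_3 in the frame of crate above -0.025 m) or not (x of cassette_4 in the frame of crate above -0.025 m) or height (world z) of any of cassette_1, cassette_2, cassette_3, cassette_4 above 0.019 m).
It fails at once if the windowed cassette was dropped (out of the fingers more than 30 mm up) (height (world z) of window_cassette above 0.036 m and contact force between the fingers and window_cassette below 0.02 N).
It fails at once if the windowed cassette was carried, not pushed, over the last 8 mm to the line (x of window_cassette in the frame of board_line between -0.078 and -0.02 m and z of window_cassette in the frame of board_line between 0.005 and 0.025 m and y of window_cassette in the frame of board_line between -0.05 and 0.05 m).
It fails at once if a loose thing beside the work was moved more than 20 mm (distance of any of measuring_cylinder, reagent_bottle_3, purple_cup, reagent_bottle_1, label_tape from where it was at the start of the episode above 0.02 m).
It also fails if it takes over 72 s, if anything falls off the work surface, if the arm or the gripper's body presses on something with over 40 N, if the wrist force passes 120 N, or if a joint passes its speed limit or range.

## Robot

A 7-joint arm with a two-finger parallel gripper is mounted at the origin on the work surface; the furniture and walls round the work are solid. World frame = base frame: x ahead of the robot, y to its left, z up, the work surface at z = 0. Lengths are in m, angles in rad, forces in N, time in s.
With the tool pointing down it reaches from about 0.4 to 0.85 m from the base axis. Payload 10.4 kg.
Tool frame: the origin (TCP) lies at the very end of the fingers, on their centre line; the grasp point (between the pads) lies 19 mm behind it; x points along the fingers, z is the direction in which the jaws open and shut, and the axes are right-handed (so a half turn about x gives the same grasp; the last joint's range is limited). The gripper opens to 85 mm and grips with 20 to 120 N. Pads are 22 mm wide; open, the fingers measure 114 mm over their backs; the gripper's body (76 mm by 85 mm) begins 54 mm behind the grasp point. The pads swing forward as they close: fully open they stand 13 mm farther back than shut.
Start: joints at [1.18, 0.332, -0.065, 1.46, 0.022, 1.35, -0.088], TCP at [0.225, -0.583, 0.231] pointing down, gripper open.
Joint ranges: [-2.6, 2.6], [-0.5, 2.12], [-1.47, 1.34], [0.16, 2.42], [-1.27, 4.41], [0.06, 2.06], [-2.6, 2.6]. Speed limits (rad/s): [2.22, 2.22, 2.79, 2.79, 3.14, 3.14, 3.14].

## Interface

Orientations are given as a unit quaternion [x, y, z, w].
In Python, from workcell import get_obs, camera, camera_info, hand_in gives the robot as it stands.
- The arm moves only by the tool move_arm, never from a script. Its argument "motion" is text: rows parted by semicolons, each of 4 numbers parted by spaces: the shift along the world's x, y, z in m, then the turn about the world's z in rad. In form: tx ty tz spin; .... A call has 1 to 10 rows; each row is the pose to reach, as a shift and turn from the pose commanded when the call began; what a row does not reach only later rows make up. A row lasts 1/8 s, in which the tool goes at most 62.5 mm and 10.7 degrees, less where a joint would pass 70% of its speed; a pose out of reach is approached as far as the arm can. A call with a gripper value outside its range is refused whole. "grip" is the opening, from 0 (shut) to 1 (fully open), set as the call begins (left out, the last holds). The fingers move at their own pace and stop on an object; "force" is the grip in N (left out, the last holds). Time passes only in rows, so rows that repeat a pose let the fingers close. It gives the time, the measured TCP pose, the force and the opening at its end, in the units of the state.
- get_obs(): the state, without advancing time (a new reading comes with each control period).
- camera(name): name is "scene" or "top" or "wrist"; returns (picture, depth): 384x512x3 uint8, red, green, blue; 384x512 float32, m along the optical axis (not along the pixel's ray), 0 where there is no reading.
- camera_info(name): a dict with "camera_matrix" (3x3 intrinsics, pixels), "eye" and "attitude" of the camera in the world. Camera axes: x right, y up, looking along -z (the intrinsics and any distortion apply to the point x, -y, -z); pixel columns grow to the right and rows downward; lengths in m; the calibration is good to about 2 mm. The wrist camera is an equidistant fisheye: a pixel r from the principal point sees the ray r / f radians off the axis. A picture is of the moment at which its call begins: read the wrist's pose just before it. camera_info takes no time and is no camera call; for the wrist camera it gives the pose at the moment of the call.
- hand_in(): hands the job in, once; it reports no verdict.
The state is a dict: "clock": time; "joint_pos": joint angles; "joint_velocities": joint speeds; "tau": joint torques, N m; "position": TCP position; "ee_rot": TCP orientation; "ft_force": force on the tool from outside, world axes, zero at the start; "torque": the same for the moment, N m; "grip_width": opening from 0.0 (shut) to 1.0 (fully open).
Only numpy, scipy, OpenCV 4.12 (cv2) and the standard library are available. Lean on these libraries where they do the work, as an engineer would, in place of code of your own. Each camera call takes 0.05 s, during which the arm holds its last target.

## Working session

There is one attempt and no reset: what is moved stays moved. The work goes in short steps, Python scripts to look and compute and a tool call to move; the robot and the scene stay as the last step left them, time stands still between calls to the robot, and variables do not carry over. Pictures are saved under pics/ and viewed, and the job is handed in when it is done.

Besides the shell and the picture viewer there is one more tool, called after "Emit:" by a JSON object that holds its "name" and its "arguments". move_arm: Moves the arm, as the interface text tells. Its arguments: {"type":"object","properties":{"motion":{"type":"string"},"grip":{"type":"number"},"force":{"type":"number"}},"required":["motion"]}

```bash
mkdir -p pics; ls; cat > h.py <<'E'
import numpy as np, cv2
from workcell import get_obs, camera, camera_info, hand_in
from scipy.spatial.transform import Rotation as R
def save(n,im): cv2.imwrite(f'pics/{n}.png',cv2.cvtColor(im,cv2.COLOR_RGB2BGR))
def rotm(a):
    a=np.array(a,float)
    return a if a.shape==(3,3) else R.from_quat(a).as_matrix()
def ray(info,u,v,fish=False):
    K=np.array(info['camera_matrix']);x=(u-K[0,2])/K[0,0];y=(v-K[1,2])/K[1,1]
    if fish:
        r=np.hypot(x,y);s=np.sin(r)/r if r>1e-9 else 1;d=np.array([x*s,-y*s,-np.cos(r)])
    else: d=np.array([x,-y,-1.])
    return np.array(info['eye']),rotm(info['attitude'])@d
def onplane(info,u,v,z,fish=False):
    e,d=ray(info,u,v,fish);return e+d*(z-e[2])/d[2]
E
python3 - <<'E'
from h import *
o=get_obs();print(o)
for n in['scene','top','wrist']:
    i=camera_info(n);print(n,i)
    p,d=camera(n);save(n+'0',p);np.save(n+'0d.npy',d);np.save(n+'0.npy',p)
E
```

```text
pics
{'clock': 0.0, 'joint_pos': array([ 1.18039407,  0.33284121, -0.06467983,  1.46093448,  0.0216056 ,
        1.34987289, -0.08850506]), 'joint_velocities': array([ 0.00088369,  0.00035584, -0.00141666, -0.00195115, -0.00141092,
       -0.00139957,  0.00137376]), 'tau': array([-9.37017649e-04, -6.25461173e+01,  4.83697979e-02, -3.91607058e+01,
        1.60633202e-02,  9.91525798e-03,  5.10972342e-06]), 'position': array([ 0.22458105, -0.58286853,  0.23053828]), 'ee_rot': array([ 0.40038626,  0.58341241, -0.39988624,  0.5825906 ]), 'ft_force': array([ 0.93795541, -0.06568363,  0.6815981 ]), 'torque': array([ 0.00442961, -0.02811949, -0.0213948 ]), 'grip_width': 0.998136843669599}
scene {'camera_matrix': array([[422.10950811,   0.        , 255.80947675],
       [  0.        , 422.10950811, 198.03469786],
       [  0.        ,   0.        ,   1.        ]]), 'eye': array([-0.02346686,  0.92551669,  0.70166284]), 'attitude': array([-0.1177458 ,  0.4847362 ,  0.84104411, -0.2093121 ])}
top {'camera_matrix': array([[397.68647534,   0.        , 250.09481533],
       [  0.        , 397.68647534, 191.64247513],
       [  0.        ,   0.        ,   1.        ]]), 'eye': array([0.27291739, 0.00903673, 1.1896614 ]), 'attitude': array([-0.05910163,  0.05620868,  0.70697966, -0.70251501])}
wrist {'camera_matrix': array([[297.31863964,   0.        , 253.53298969],
       [  0.        , 297.31863964, 191.28834326],
       [  0.        ,   0.        ,   1.        ]]), 'eye': array([ 0.29939349, -0.55418081,  0.37334449]), 'attitude': array([-0.13159626,  0.09101884, -0.55836665,  0.81401762])}
```

View pics/top0.png

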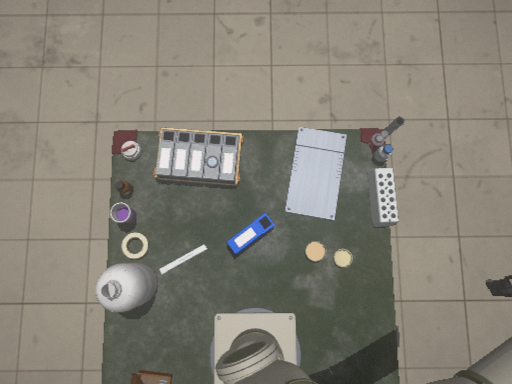

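View pics/scene0.png

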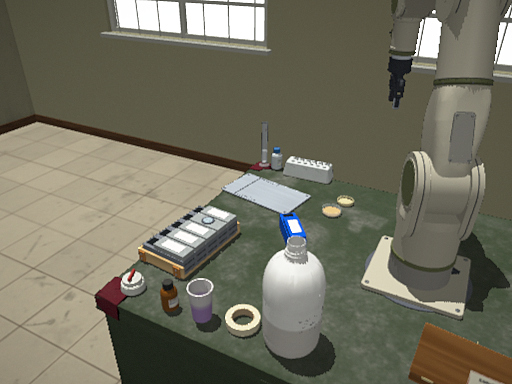

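View pics/wrist0.png

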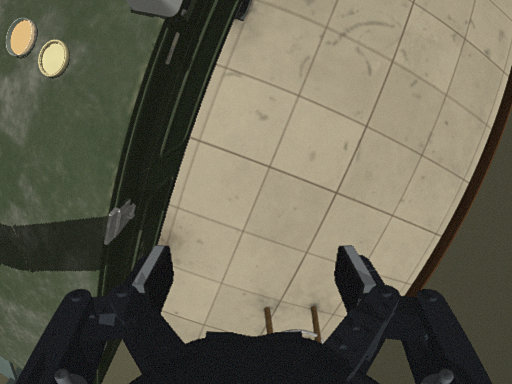

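The top picture shows the crate at about (198,157) with five cassettes; the round window is on the fourth from the left, near (212,161). The board is at (317,173) with its line near (320,150), and the blue look-alike at (250,234). I'll confirm the window in an enlarged crop.

```bash
python3 - <<'E'
from h import *
p=np.load('top0.npy');d=np.load('top0d.npy');i=camera_info('top')
save('crop_crate',cv2.resize(p[120:195,145:255],None,fx=7,fy=7,interpolation=cv2.INTER_CUBIC))
save('crop_board',cv2.resize(p[120:230,275:355],None,fx=5,fy=5,interpolation=cv2.INTER_CUBIC))
E
```

```text
(no output)
```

View pics/crop_crate.png

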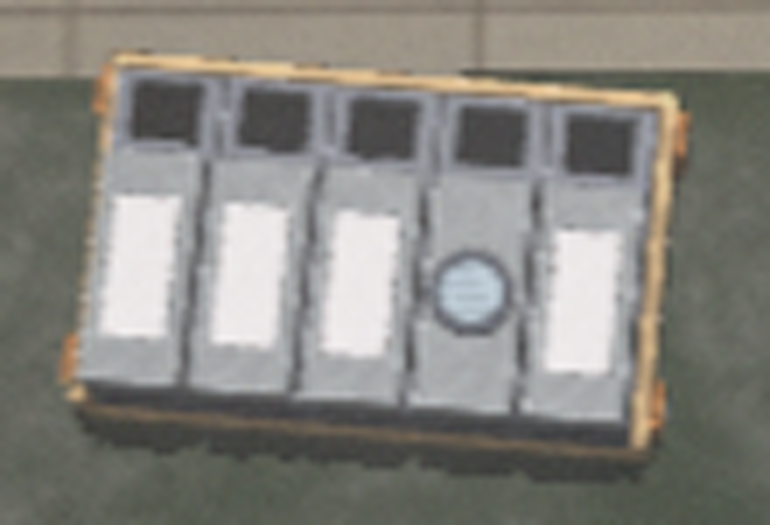

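View pics/crop_board.png

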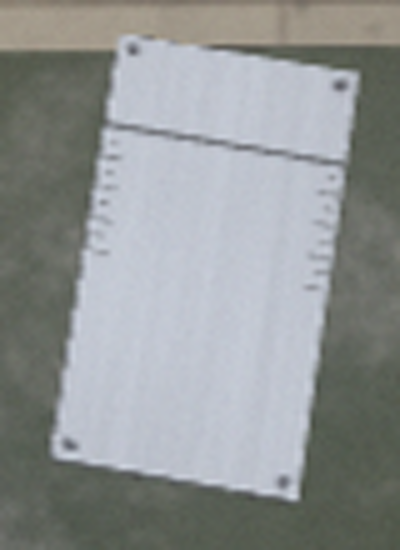

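The crop confirms it: of the five lids at (165,158), (180,160), (196,162), (212,161) and (228,163), only (212,161) has the round dark-rimmed window. Now the measurements.

```bash
python3 - <<'E'
from h import *
p=np.load('top0.npy');d=np.load('top0d.npy');i=camera_info('top')
hsv=cv2.cvtColor(p,cv2.COLOR_RGB2HSV)
# board
roi=np.zeros(p.shape[:2],np.uint8);roi[110:235,270:360]=1
m=((p.min(2)>140)&(p[...,2]>p[...,0]+3)).astype(np.uint8)*roi
m=cv2.morphologyEx(m,cv2.MORPH_CLOSE,np.ones((7,7)))
c=max(cv2.findContours(m,0,2)[0],key=cv2.contourArea)
pts=np.array([onplane(i,u,v,.006)[:2] for u,v in c[:,0]],np.float32)
r=cv2.minAreaRect(pts);print('board',r,cv2.boxPoints(r))
# line: crop ends (108,126),(343,162) /5
for u,v in [(108,126),(343,162)]:
    print('line',onplane(i,275+(u-2)/5,120+(v-2)/5,.006))
# window: crop (471,291)/7
def C(u,v,z): return onplane(i,145+(u-3)/7,120+(v-3)/7,z)
print('window',C(471,291,.065))
print('depth win',d[161,212],'z?',)
for u,v in [(212,161),(318,170),(212,180),(300,250)]:
    e,dd=ray(i,u,v);print((u,v),e+dd*d[v,u])
# step edges top front of each lid : lid front corners
print('lid front',C(80,376,.062),C(630,418,.062))
print('ledge inserts',[C(*q,.048)[:2] for q in[(168,112),(275,121),(383,130),(491,137),(600,145)]])
E
```

```text
board ((0.5273756384849548, -0.18688617646694183), (0.15051957964897156, 0.2680504620075226), 79.47450256347656) [[ 0.38185763 -0.23639682]
 [ 0.6453978  -0.28536242]
 [ 0.67289364 -0.13737553]
 [ 0.4093535  -0.08840993]]
line [ 0.61290917 -0.12930737  0.006     ]
line [ 0.58906837 -0.27264359  0.006     ]
window [0.54869969 0.1236085  0.065     ]
depth win 1.1564622 z?
(212, 161) [0.54947239 0.1233421  0.06357593]
(318, 170) [ 0.53416519 -0.19433753  0.00173651]
(212, 180) [0.49928658 0.12594441 0.03246191]
(300, 250) [ 0.29305227 -0.13416742 -0.00749822]
lid front [0.51444618 0.28556685 0.062     ] [0.49516297 0.05774098 0.062     ]
ledge inserts [array([0.63204837, 0.2552127 ]), array([0.62773573, 0.20951809]), array([0.62342623, 0.16346444]), array([0.62000371, 0.11748543]), array([0.61614233, 0.0711365 ])]
```

```bash
python3 - <<'E'
from h import *
o=get_obs();M=rotm(o['ee_rot']);print(M.round(3))
j=M[:,2];print('jaw yaw',np.degrees(np.arctan2(j[1],j[0])))
w=camera_info('wrist');W=rotm(w['attitude']);print('cam in tool',(M.T@(w['eye']-o['position'])).round(4));print((M.T@W).round(3))
i=camera_info('top')
for n,u,v,z in [('blue',250,234,.055),('blue l',228,248,.055),('blue r',273,216,.055),('cyl',385,140,0),('rack',385,195,.05),('petri1',315,252,.01),('petri2',343,258,.01),('ruler',184,258,0)]: print(n,onplane(i,u,v,z)[:2].round(3))
E
```

```text
[[-0.     0.933  0.36 ]
 [ 0.001  0.36  -0.933]
 [-1.    -0.    -0.001]]
jaw yaw -68.92757736203744
cam in tool [-1.428e-01  8.010e-02 -1.000e-04]
[[-0.     0.316 -0.949]
 [ 0.     0.949  0.316]
 [ 1.    -0.    -0.   ]]
blue [0.338 0.014]
blue l [0.299 0.077]
blue r [ 0.389 -0.052]
cyl [ 0.628 -0.405]
rack [ 0.448 -0.377]
petri1 [ 0.287 -0.176]
petri2 [ 0.269 -0.257]
ruler [0.272 0.21 ]
```

Emit:
{"name": "move_arm", "arguments": {"motion": "0.03 0.044 0.01 -0.06; 0.06 0.088 0.02 -0.12; 0.09 0.132 0.02 -0.18; 0.12 0.176 0.02 -0.24; 0.15 0.22 0.02 -0.3; 0.18 0.264 0.02 -0.36; 0.21 0.308 0.02 -0.42; 0.24 0.352 0.02 -0.48; 0.27 0.398 0.02 -0.54; 0.27 0.398 0.02 -0.54", "grip": 0}}

```text
clock: 1.4
position: [0.4966, -0.1805, 0.2512]
ee_rot: [0.54, 0.457, -0.539, 0.457]
ft_force: [-0.3, -0.4, -0.6]
grip_width: 0.003
```

```bash
python3 - <<'E'
from h import *
import pickle
o=get_obs();print(o['position'],o['joint_velocities'].round(3),o['grip_width'])
i=camera_info('wrist');p,d=camera('wrist');save('w1',p);pickle.dump((p,d,i),open('w1.pkl','wb'))
E
```

```text
[ 0.49663269 -0.18045845  0.2511896 ] [ 0.052 -0.009  0.078  0.011  0.02   0.007  0.08 ] 0.002504962439931705
```

View pics/w1.png

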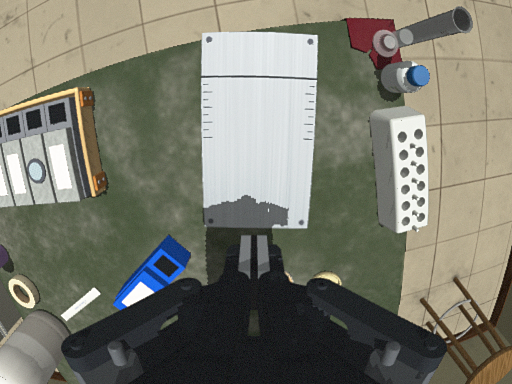

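The wrist view shows the whole board, with the line from about (202,76) to (317,77) and screws at its corners. I'll measure it here.

```bash
python3 - <<'E'
from h import *
import pickle
p,d,i=pickle.load(open('w1.pkl','rb'))
g=cv2.cvtColor(p,cv2.COLOR_RGB2GRAY).astype(float)
P=[]
for u in range(208,313,4):
    col=255-g[68:86,u]; w=np.clip(col-np.median(col)-25,0,None)
    if w.sum()>0:P.append(onplane(i,u,68+(w*np.arange(18)).sum()/w.sum(),.006,True)[:2])
P=np.array(P);vx,vy,x0,y0=cv2.fitLine(P.astype(np.float32),cv2.DIST_HUBER,0,.01,.01).ravel()
print('line dir',vx,vy,'ang from y deg',np.degrees(np.arctan2(vx,vy)))
# board side edges
L=[];Rr=[]
for v in list(range(45,72,3))+list(range(82,186,4)):
    row=g[v]; b=row>150
    us=np.where(b[150:350])[0]+150
    # subpix by gradient
    def sub(u,s):
        w=np.abs(np.diff(row[u-3:u+4]));return u-3+.5+(w*np.arange(6)).sum()/w.sum()
    L.append(onplane(i,sub(us[0],0),v,.006,True)[:2]);Rr.append(onplane(i,sub(us[-1],0),v,.006,True)[:2])
for n,Q in(('L',L),('R',Rr)):
    f=cv2.fitLine(np.array(Q,np.float32),cv2.DIST_HUBER,0,.01,.01).ravel();print(n,f,np.degrees(np.arctan2(f[1],f[0])))
    # intersection with line
    A=np.array([[vx,-f[0]],[vy,-f[1]]]);t=np.linalg.solve(A,[f[2]-x0,f[3]-y0]);print(' end',x0+t[0]*vx,y0+t[0]*vy)
E
```

```text
line dir 0.18064341 0.98354864 ang from y deg 10.407238
L [ 0.9837775  -0.17939287  0.5724     -0.12378097] -10.334397
 end 0.61332655 -0.13124397
R [ 0.983651   -0.18008532  0.5079407  -0.26349577] -10.374729
 end 0.58639836 -0.2778597
```

Emit:
{"name": "move_arm", "arguments": {"motion": "0 0.06 0 0.02; 0 0.12 0 0.04; 0 0.18 0 0.06; 0.01 0.24 0 0.08; 0.01 0.29 0 0.084; 0.01 0.305 0 0.084; 0.01 0.305 0 0.084; 0.01 0.305 0 0.084"}}

```text
clock: 2.45
position: [0.5051, 0.1173, 0.2511]
ee_rot: [-0.522, -0.476, 0.523, -0.477]
ft_force: [0.0, -0.8, -0.3]
grip_width: -0.003
```

```bash
python3 - <<'E'
from h import *
import pickle
o=get_obs();print(o['position'],o['joint_velocities'].round(3),o['grip_width'])
i=camera_info('wrist');p,d=camera('wrist');save('w2',p);pickle.dump((p,d,i),open('w2.pkl','wb'))
save('w2c',cv2.resize(p[60:260,130:390],None,fx=3,fy=3,interpolation=cv2.INTER_CUBIC))
E
```

```text
[0.50511423 0.1173084  0.25113296] [ 0.005 -0.002 -0.003 -0.001 -0.001 -0.001 -0.004] -0.0029676226809594087
```

View pics/w2.png

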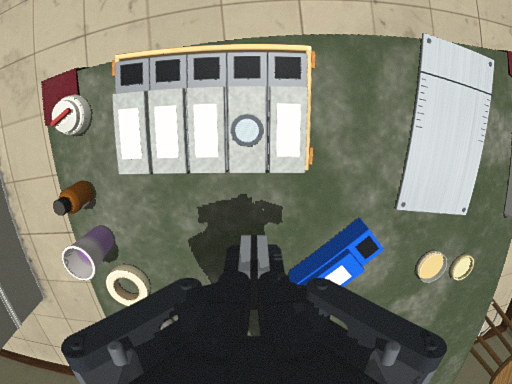

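View pics/w2c.png

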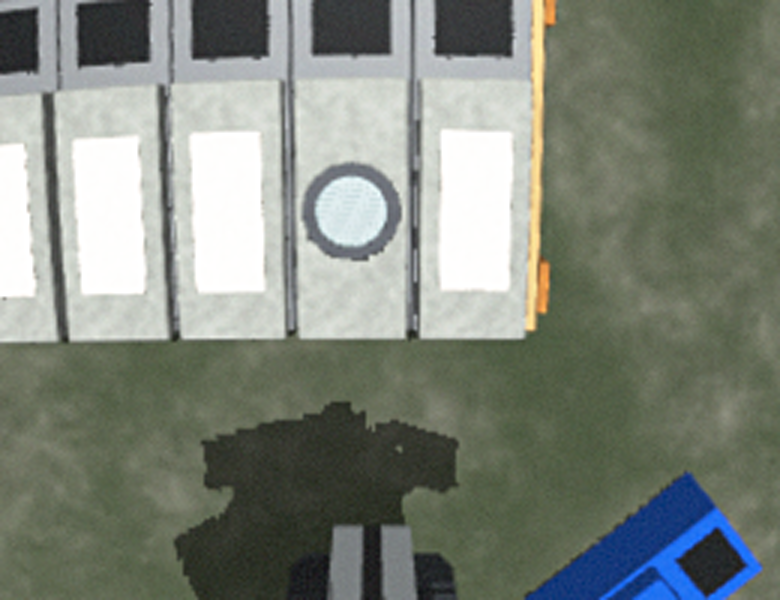

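The windowed cassette is at centre (247,130): lid step at row ~86, front end at row ~172. I'll compute its pose.

```bash
python3 - <<'E'
from h import *
import pickle
p,d,i=pickle.load(open('w2.pkl','rb'))
def C(u,v,z): return onplane(i,130+(u-1)/3,60+(v-1)/3,z,True)
win=C(352,211,.065);print('win',win)
ts=[C(294,80,.062),C(411,80,.062)];fr=[C(299,338,.062),C(407,338,.062)]
print('step top',ts,'front',fr)
m1=np.mean(ts,0);m2=np.mean(fr,0);print('len',np.linalg.norm(m1-m2),'w',np.linalg.norm(ts[0]-ts[1]),np.linalg.norm(fr[0]-fr[1]),'yaw',np.degrees(np.arctan2((m1-m2)[1],(m1-m2)[0])))
a=C(61,340,.062);b=C(523,338,.062);print('front line',a,b,np.degrees(np.arctan2(*(a-b)[:2])))
ins=[C(232,28,.048),C(352,27,.048),C(473,27,.048)];print('ins',ins)
m1m=(m1+m2)/2;print('lid centre',m1m)
for u,v in[(247,100),(247,130),(248,70),(247,165)]:
    e,dd=ray(i,u,v,True)
    W=rotm(i['attitude']);ax=-W[:,2]; q=e+dd*d[v,u]/(dd@ax);print('depth',q)
E
```

```text
win [0.54765393 0.12001058 0.065     ]
step top [array([0.59821455, 0.13661344, 0.062     ]), array([0.59412195, 0.09408015, 0.062     ])] front [array([0.50041705, 0.14514807, 0.062     ]), array([0.49658506, 0.10373271, 0.062     ])]
len 0.0980896238269636 w 0.04272973585349249 0.041592261660132475 yaw -5.319357609999079
front line [0.5092947  0.24118064 0.062     ] [0.49267201 0.05873594 0.062     ] 5.205891061197829
ins [array([0.62191739, 0.15941128, 0.048     ]), array([0.61703669, 0.11385178, 0.048     ]), array([0.61344662, 0.06803277, 0.048     ])]
lid centre [0.54733465 0.11989359 0.062     ]
depth [0.58084873 0.11689585 0.06390601]
depth [0.54778914 0.11997377 0.06619244]
depth [0.61534259 0.11286197 0.04831703]
depth [0.50719225 0.1239565  0.06211061]
```

Emit:
{"name": "move_arm", "arguments": {"motion": "0.05 -0.002 -0.02 -0.002; 0.1 -0.004 -0.06 -0.002; 0.111 -0.004 -0.1 -0.002; 0.111 -0.004 -0.14 -0.002; 0.111 -0.004 -0.165 -0.002; 0.111 -0.004 -0.165 -0.002; 0.111 -0.004 -0.165 -0.002"}}

```text
clock: 3.38
position: [0.6165, 0.1151, 0.0877]
ee_rot: [0.523, 0.476, -0.522, 0.477]
ft_force: [-1.1, 0.7, 0.7]
grip_width: 0.0
```

```bash
python3 - <<'E'
from h import *
o=get_obs();print(o['position'],o['ft_force'],o['joint_velocities'].round(3));M=rotm(o['ee_rot']);print(np.degrees(np.arctan2(M[1,2],M[0,2])))
p,d=camera('wrist');save('w3',p)
E
```

```text
[0.6165477  0.11508174 0.08765936] [-1.08601077  0.74218247  0.66170862] [-0.004 -0.011 -0.01  -0.009 -0.001 -0.001 -0.   ]
-95.22982761548008
```

View pics/w3.png

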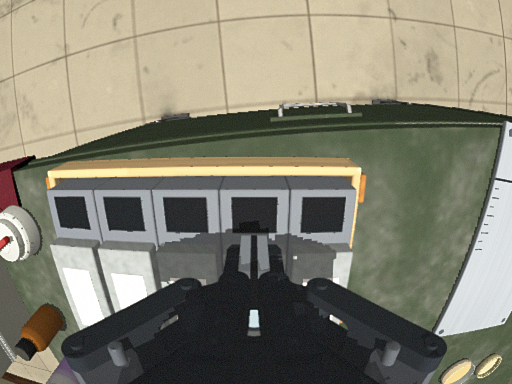

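The closed fingers (col ~254) are centred over the windowed cassette's ledge (cols 220–288). Lowering behind the step.

Emit:
{"name": "move_arm", "arguments": {"motion": "0 -0.001 -0.015 0; 0 -0.001 -0.03 0; 0 -0.001 -0.035 0; 0 -0.001 -0.035 0; -0.005 -0.0005 -0.035 0; -0.01 0 -0.035 0; -0.014 0.0003 -0.035 0; -0.018 0.0007 -0.035 0"}}

```text
clock: 4.42
position: [0.5979, 0.1164, 0.0517]
ee_rot: [0.522, 0.477, -0.522, 0.477]
ft_force: [2.4, 0.1, 0.8]
grip_width: 0.002
```

Emit:
{"name": "move_arm", "arguments": {"motion": "-0.005 0.0005 0 0; -0.012 0.001 0 0; -0.019 0.0017 0 0; -0.026 0.0024 0 0; -0.033 0.003 0 0; -0.04 0.0036 0 0; -0.046 0.0042 0 0; -0.05 0.0045 0 0; -0.052 0.0047 0 0; -0.052 0.0047 0 0"}}

```text
clock: 5.68
position: [0.5453, 0.1212, 0.0511]
ee_rot: [-0.522, -0.477, 0.522, -0.477]
ft_force: [1.1, 0.8, 0.6]
grip_width: -0.004
```

```bash
python3 - <<'E'
from h import *
o=get_obs();print(o['position'],o['ft_force'],o['joint_velocities'].round(3))
p,d=camera('scene');save('s1',cv2.resize(p[180:290,120:270],None,fx=5,fy=5,interpolation=cv2.INTER_CUBIC))
E
```

```text
[0.54534146 0.12115678 0.05110953] [1.05426148 0.76166668 0.58623532] [ 0.     0.005  0.001 -0.006 -0.     0.002  0.001]
```

View pics/s1.png

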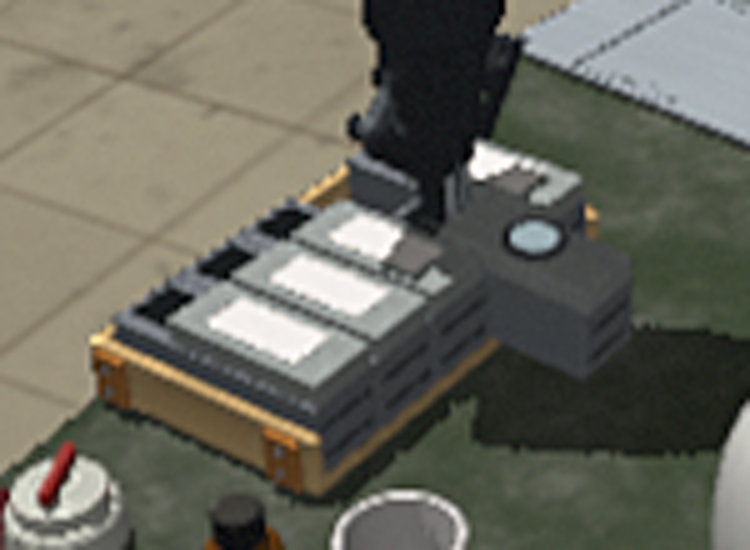

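The windowed cassette stands well out in front and its neighbours have stayed. Lifting off, opening and looking again.

Emit:
{"name": "move_arm", "arguments": {"motion": "0.004 0 0 0; 0.004 0 0.04 0; 0.004 0 0.09 0; -0.04 0.004 0.13 0; -0.085 0.008 0.14 0; -0.085 0.008 0.14 0; -0.085 0.008 0.14 0", "grip": 0}}

```text
clock: 6.6
position: [0.4611, 0.1288, 0.1912]
ee_rot: [-0.522, -0.477, 0.522, -0.477]
ft_force: [-0.0, -0.6, -0.5]
grip_width: 0.0
```

```bash
python3 - <<'E'
from h import *
import pickle
o=get_obs();print(o['position'],o['ft_force'],o['joint_velocities'].round(3))
i=camera_info('wrist');p,d=camera('wrist');save('w4',p);pickle.dump((p,d,i),open('w4.pkl','wb'))
save('w4c',cv2.resize(p[60:260,130:390],None,fx=3,fy=3,interpolation=cv2.INTER_CUBIC))
E
```

```text
[0.46106395 0.12877979 0.19122359] [-0.03644891 -0.57439702 -0.46365437] [-0.003  0.028  0.008 -0.01   0.    -0.001 -0.   ]
```

View pics/w4c.png

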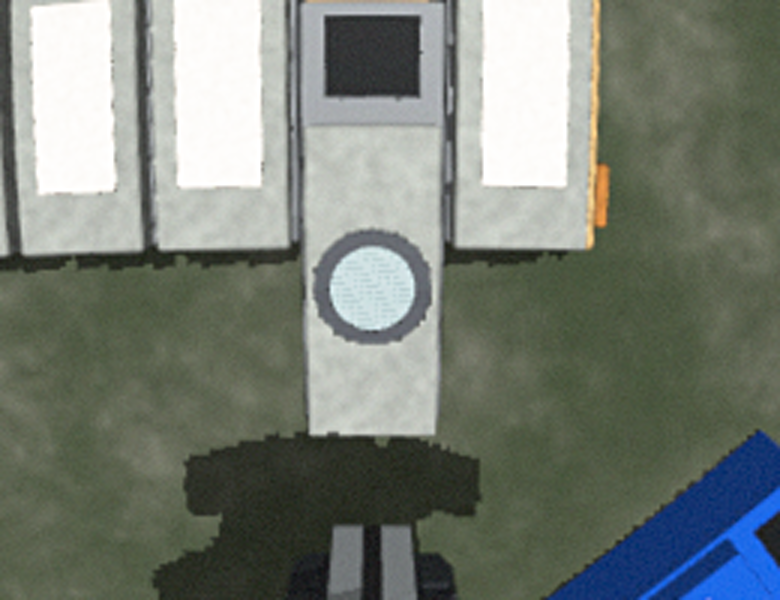

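```bash
python3 - <<'E'
from h import *
import pickle
p,d,i=pickle.load(open('w4.pkl','rb'))
def C(u,v,z): return onplane(i,130+(u-1)/3,60+(v-1)/3,z,True)
print('win',C(372,287,.065))
s=[C(303,124,.062),C(442,124,.062)];f=[C(309,434,.062),C(437,434,.062)]
m1=np.mean(s,0);m2=np.mean(f,0);print('step',m1,'front',m2,np.linalg.norm(m1-m2),np.degrees(np.arctan2((m1-m2)[1],(m1-m2)[0])))
print('neigh front',C(220,248,.062),C(522,246,.062))
E
```

```text
win [0.48645774 0.12587113 0.065     ]
step [0.53623679 0.12120917 0.062     ] front [0.43725322 0.12998496 0.062     ] 0.09937184314608483 -5.066542269678766
neigh front [0.50278243 0.17172001 0.062     ] [0.49494405 0.07840437 0.062     ]
```

Emit:
{"name": "move_arm", "arguments": {"motion": "0.006 -0.001 -0.01 0; 0.013 -0.002 -0.03 0; 0.013 -0.002 -0.06 0; 0.013 -0.002 -0.09 0; 0.013 -0.002 -0.12 0; 0.013 -0.002 -0.15 0; 0.013 -0.002 -0.17 0; 0.013 -0.002 -0.178 0; 0.013 -0.002 -0.178 0", "grip": 1}}

```text
clock: 7.78
position: [0.4736, 0.1273, 0.0126]
ee_rot: [-0.522, -0.477, 0.522, -0.476]
ft_force: [0.8, 0.5, 0.3]
grip_width: 1.002
```

Emit:
{"name": "move_arm", "arguments": {"motion": "0 0 0 0; 0 0 0 0; 0 0 0 0; 0 0 0 0; 0 0 0 0; 0 0 0 0", "grip": 0, "force": 70}}

```text
clock: 8.52
position: [0.4743, 0.1273, 0.0142]
ee_rot: [0.522, 0.477, -0.522, 0.477]
ft_force: [-1.8, -0.4, 5.4]
grip_width: 0.529
```

```bash
python3 - <<'E'
from h import *
o=get_obs();print(o['position'],o['ft_force'],o['torque'],o['grip_width'])
p,d=camera('wrist');save('w5',p)
E
```

```text
[0.47425659 0.12726403 0.01419573] [-1.7744305  -0.39979841  5.37209841] [-0.06620587  0.24640938  0.02121819] 0.5292403371465544
```

View pics/w5.png

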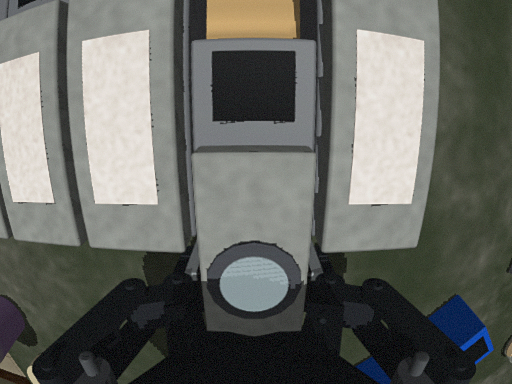

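Emit:
{"name": "move_arm", "arguments": {"motion": "-0.006 0.0005 0 0; -0.016 0.0014 0.001 0; -0.028 0.0025 0.001 0; -0.04 0.0036 0.002 0; -0.052 0.0047 0.002 0; -0.064 0.0058 0.003 0; -0.076 0.0069 0.003 0; -0.086 0.0078 0.003 0; -0.086 0.0078 0.004 0; -0.086 0.0078 0.004 0"}}

```text
clock: 9.82
position: [0.3882, 0.135, 0.0176]
ee_rot: [0.522, 0.477, -0.522, 0.477]
ft_force: [-0.1, 0.5, -1.7]
grip_width: 0.529
```

```bash
python3 - <<'E'
from h import *
o=get_obs();print(o['position'],o['ft_force'],o['torque'],o['grip_width'])
p,d=camera('wrist');save('w6',p)
E
```

```text
[0.3882439  0.13500702 0.01757619] [-0.1042003   0.48785203 -1.67417757] [-0.01179846  0.03341056  0.013975  ] 0.5286989327513494
```

View pics/w6.png

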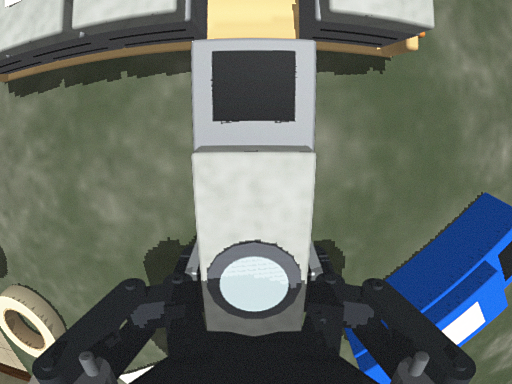

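Emit:
{"name": "move_arm", "arguments": {"motion": "0 0 0.015 0; 0 0 0.045 0; 0 -0.01 0.075 0; 0.005 -0.04 0.085 -0.01; 0.015 -0.08 0.085 -0.03; 0.03 -0.12 0.085 -0.05; 0.045 -0.16 0.085 -0.07; 0.06 -0.2 0.085 -0.09; 0.07 -0.24 0.085 -0.09; 0.076 -0.275 0.085 -0.09"}}

```text
clock: 11.12
position: [0.4644, -0.1415, 0.1034]
ee_rot: [0.543, 0.453, -0.543, 0.453]
ft_force: [-0.2, 0.2, -2.8]
grip_width: 0.53
```

Emit:
{"name": "move_arm", "arguments": {"motion": "0.004 -0.025 -0.01 0; 0.006 -0.041 -0.03 0; 0.006 -0.041 -0.05 0; 0.006 -0.041 -0.065 0; 0.006 -0.041 -0.07 0; 0.006 -0.041 -0.07 0; 0.006 -0.041 -0.07 0"}}

```text
clock: 12.0
position: [0.4703, -0.181, 0.0331]
ee_rot: [0.543, 0.453, -0.543, 0.453]
ft_force: [-0.2, 0.2, -3.0]
grip_width: 0.528
```

```bash
python3 - <<'E'
from h import *
import pickle
o=get_obs();print(o['position'],o['ft_force'],o['torque'],o['grip_width']);M=rotm(o['ee_rot']);print(np.degrees(np.arctan2(M[1,2],M[0,2])))
i=camera_info('wrist');p,d=camera('wrist');save('w7',p);pickle.dump((p,d,i),open('w7.pkl','wb'))
p,d=camera('scene');save('s2',cv2.resize(p[130:290,160:360],None,fx=3.5,fy=3.5,interpolation=cv2.INTER_CUBIC))
E
```

```text
[ 0.47030695 -0.18103358  0.03305172] [-0.18924705  0.22140544 -2.9587992 ] [0.0426296  0.09879204 0.02715887] 0.5280293576332465
-100.30920172420288
```

View pics/w7.png

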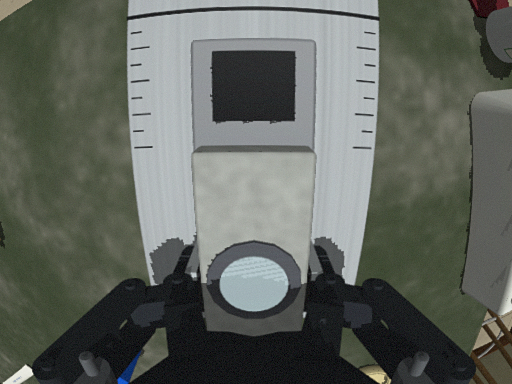

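View pics/s2.png

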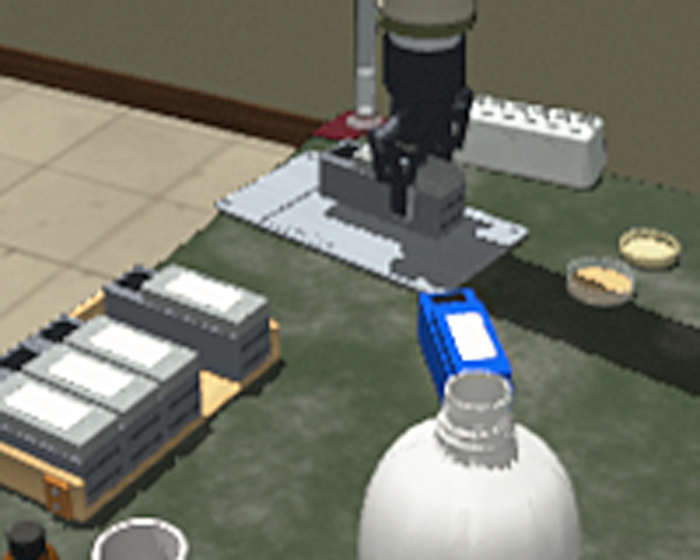

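Emit:
{"name": "move_arm", "arguments": {"motion": "0 0 -0.006 0; 0 0 -0.011 0; 0 0 -0.014 0; 0 0 -0.0155 0; 0 0 -0.0165 0; 0 0 -0.0165 0"}}

```text
clock: 12.85
position: [0.4696, -0.181, 0.0163]
ee_rot: [-0.543, -0.453, 0.543, -0.453]
ft_force: [-4.5, 1.1, 4.6]
grip_width: 0.529
```

Contact is felt (Fz went from −3 to +4.6 N). Letting go.

Emit:
{"name": "move_arm", "arguments": {"motion": "0 0 0 0; 0 0 0 0; 0 0 0 0; 0 0 0 0; 0 0 0 0; 0 0 0 0", "grip": 1}}

```text
clock: 13.6
position: [0.4697, -0.181, 0.0158]
ee_rot: [-0.543, -0.453, 0.543, -0.453]
ft_force: [0.1, -0.3, -0.3]
grip_width: 1.0
```

Emit:
{"name": "move_arm", "arguments": {"motion": "0 0 0.03 0; 0 0 0.08 0; -0.03 0.005 0.12 0; -0.08 0.014 0.15 0; -0.08 0.014 0.15 0; -0.08 0.014 0.15 0; -0.08 0.014 0.15 0"}}

```text
clock: 14.48
position: [0.39, -0.1668, 0.1649]
ee_rot: [-0.543, -0.454, 0.543, -0.453]
ft_force: [0.4, 0.4, -0.4]
grip_width: 0.999
```

```bash
python3 - <<'E'
from h import *
import pickle
o=get_obs();print(o['position'],o['ft_force'],o['joint_velocities'].round(3),o['grip_width'])
i=camera_info('wrist');p,d=camera('wrist');save('w8',p);pickle.dump((p,d,i),open('w8.pkl','wb'))
save('w8c',cv2.resize(p[30:230,130:390],None,fx=3,fy=3,interpolation=cv2.INTER_CUBIC))
E
```

```text
[ 0.39002608 -0.16676999  0.16489394] [ 0.388096    0.37900189 -0.36596616] [-0.001  0.008 -0.002  0.    -0.002  0.003  0.001] 0.9988244817388523
```

View pics/w8c.png

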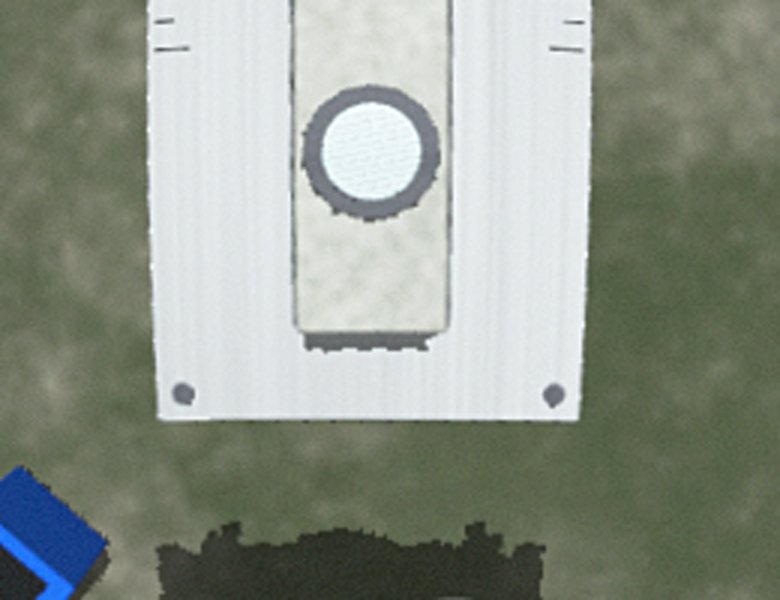

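View pics/w8.png

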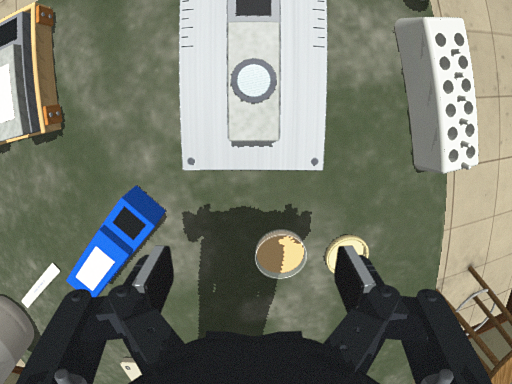

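```bash
python3 - <<'E'
from h import *
import pickle
p,d,i=pickle.load(open('w8.pkl','rb'))
save('w8d',cv2.resize(p[0:120,160:360],None,fx=4,fy=4,interpolation=cv2.INTER_CUBIC))
E
```

```text
(no output)
```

View pics/w8d.png

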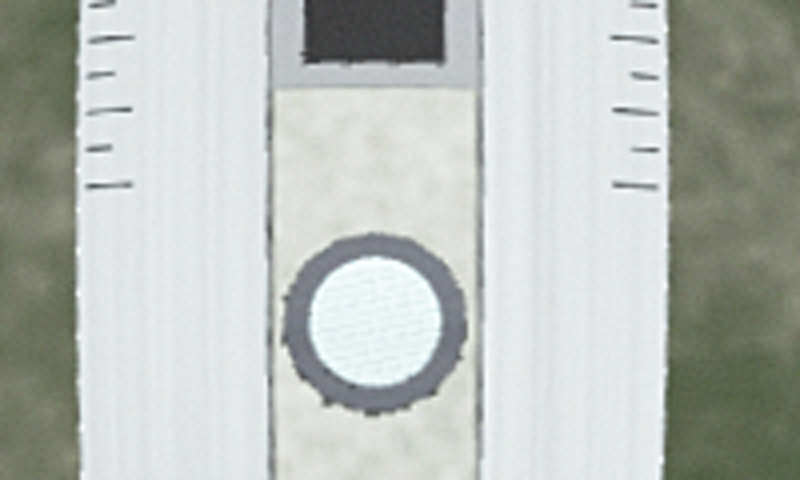

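The line is out of view here. I'll set the fingers for pushing and look from a spot that shows both ends.

Emit:
{"name": "move_arm", "arguments": {"motion": "0.03 -0.005 0.04 0; 0.07 -0.012 0.06 0; 0.09 -0.016 0.07 0; 0.09 -0.016 0.07 0; 0.09 -0.016 0.07 0", "grip": 0.15}}

```text
clock: 15.15
position: [0.479, -0.1827, 0.2346]
ee_rot: [-0.543, -0.454, 0.543, -0.452]
ft_force: [-0.1, -0.1, -0.8]
grip_width: 0.152
```

```bash
python3 - <<'E'
from h import *
import pickle
o=get_obs();print(o['position'],o['ft_force'],o['joint_velocities'].round(3),o['grip_width'])
i=camera_info('wrist');p,d=camera('wrist');save('w9',p);pickle.dump((p,d,i),open('w9.pkl','wb'))
save('w9c',cv2.resize(p[40:240,130:390],None,fx=3,fy=3,interpolation=cv2.INTER_CUBIC))
E
```

```text
[ 0.47897186 -0.18273891  0.23456774] [-0.07896641 -0.13733226 -0.77216917] [ 0.004 -0.018  0.001  0.01   0.001  0.    -0.001] 0.15232482588420126
```

View pics/w9c.png

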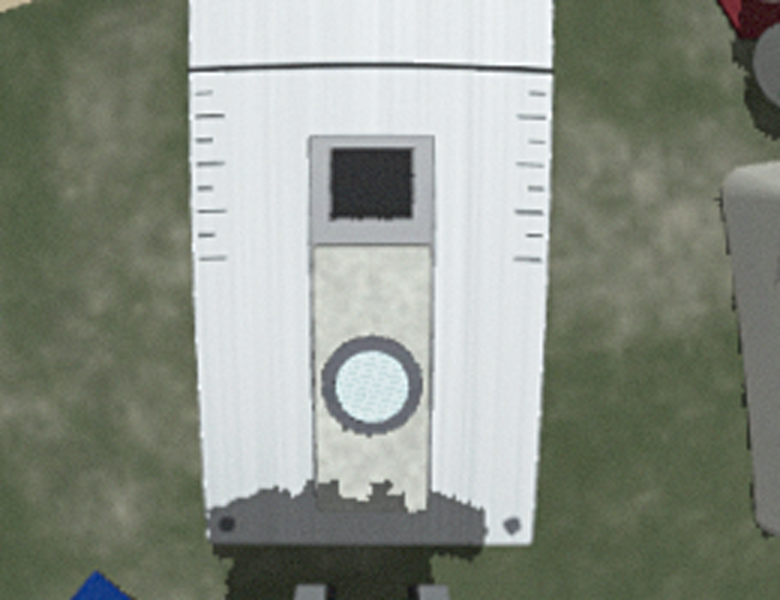

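The crop shows the line at row ~68 and the leading end at row ~136 (cols 310–434), well aligned.

```bash
cat >> h.py <<'E'
def analyze(i,f,x0,y0,linepts,end,front,win,zoff=.006):
    C=lambda q,z: onplane(i,x0+(q[0]-(f-1)/2)/f,y0+(q[1]-(f-1)/2)/f,z,True)[:2]
    L=np.array([C(q,.006) for q in linepts]);dv=L[-1]-L[0];wl=np.linalg.norm(dv);dv/=wl   # left->right = -y
    X=np.array([-dv[1],dv[0]]); X=X if X[0]>0 else -X; Y=np.array([-X[1],X[0]]);O=(L[0]+L[-1])/2
    b=lambda q,z:np.array([(C(q,z)-O)@X,(C(q,z)-O)@Y])*1000
    print('line mid',O,'width',wl,'yaw',np.degrees(np.arctan2(X[1],X[0])))
    E=[b(q,.050) for q in end];print('end',E)
    if front: F=[b(q,.064) for q in front];print('front',F)
    if win: print('win',b(win,.067))
E
python3 - <<'E'
from h import *
import pickle
p,d,i=pickle.load(open('w9.pkl','rb'))
analyze(i,3,130,40,[(190,70.5),(552,71)],[(310,136.5),(434,136.5)],[(317,511),(427,511)],(371,385))
E
```

```text
line mid [ 0.59958954 -0.20483628] width 0.14879204911555727 yaw -10.388318204139555
end [array([-31.00861206,  21.85424812]), array([-30.93092248, -22.75554192])]
front [array([-169.55883604,   20.17123759]), array([-169.49044212,  -21.54320818])]
win [-119.68714279   -0.23774643]
```

Emit:
{"name": "move_arm", "arguments": {"motion": "-0.05 0.009 0 0; -0.083 0.015 -0.02 0; -0.083 0.015 -0.07 0; -0.083 0.015 -0.12 0; -0.083 0.015 -0.17 0; -0.083 0.015 -0.2 0; -0.083 0.015 -0.209 0; -0.083 0.015 -0.209 0; -0.083 0.015 -0.209 0"}}

```text
clock: 16.32
position: [0.3975, -0.1684, 0.0281]
ee_rot: [0.543, 0.452, -0.543, 0.454]
ft_force: [-0.7, -0.1, -0.3]
grip_width: 0.148
```

Emit:
{"name": "move_arm", "arguments": {"motion": "0.008 -0.0015 0 0; 0.016 -0.003 0 0; 0.022 -0.004 0 0; 0.027 -0.005 0 0; 0.032 -0.0058 0 0; 0.036 -0.0066 0 0; 0.04 -0.0073 0 0; 0.0425 -0.0078 0 0; 0.044 -0.0081 0 0; 0.044 -0.0081 0 0"}}

```text
clock: 17.58
position: [0.441, -0.1762, 0.0269]
ee_rot: [0.543, 0.453, -0.543, 0.453]
ft_force: [-0.6, 0.8, 0.6]
grip_width: 0.15
```

```bash
python3 - <<'E'
from h import *
o=get_obs();print(o['position'],o['ft_force'])
p,d=camera('top');save('t2',cv2.resize(p[115:225,270:370],None,fx=6,fy=5.4,interpolation=cv2.INTER_CUBIC))
E
```

```text
[ 0.44096213 -0.17616585  0.02691373] [-0.55293623  0.82019655  0.61925889]
```

View pics/t2.png

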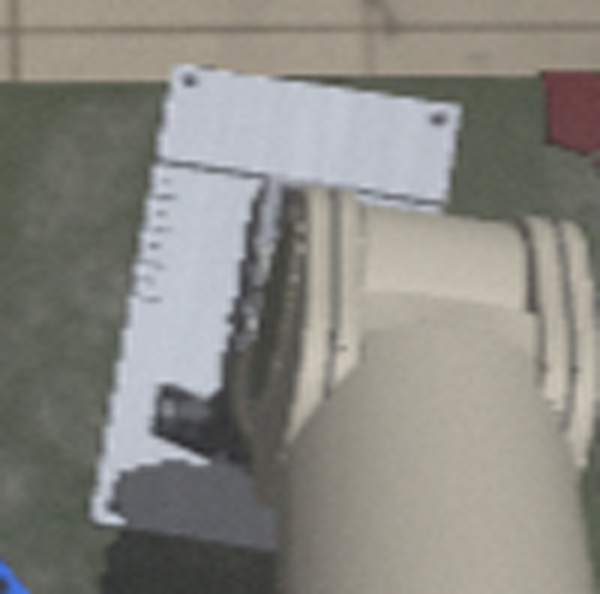

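The arm hides the cassette from the top camera, so I'll back off, rise and look with the wrist camera.

Emit:
{"name": "move_arm", "arguments": {"motion": "-0.008 0.0015 0 0; -0.008 0.0015 0.05 0; -0.008 0.0015 0.11 0; 0.01 -0.002 0.17 0; 0.04 -0.008 0.2 0; 0.04 -0.008 0.2 0; 0.04 -0.008 0.2 0; 0.04 -0.008 0.2 0"}}

```text
clock: 18.62
position: [0.4795, -0.1839, 0.2256]
ee_rot: [-0.543, -0.454, 0.543, -0.452]
ft_force: [0.4, 0.3, -0.2]
grip_width: 0.151
```

```bash
python3 - <<'E'
from h import *
import pickle
o=get_obs();print(o['position'],o['ft_force'],o['joint_velocities'].round(3),o['grip_width'])
i=camera_info('wrist');p,d=camera('wrist');save('w10',p);pickle.dump((p,d,i),open('w10.pkl','wb'))
save('w10c',cv2.resize(p[40:240,130:390],None,fx=3,fy=3,interpolation=cv2.INTER_CUBIC))
E
```

```text
[ 0.47952954 -0.18390551  0.22564289] [ 0.43894902  0.27792008 -0.21509036] [-0.     0.001  0.    -0.008  0.002  0.003 -0.001] 0.15124442328012128
```

View pics/w10c.png

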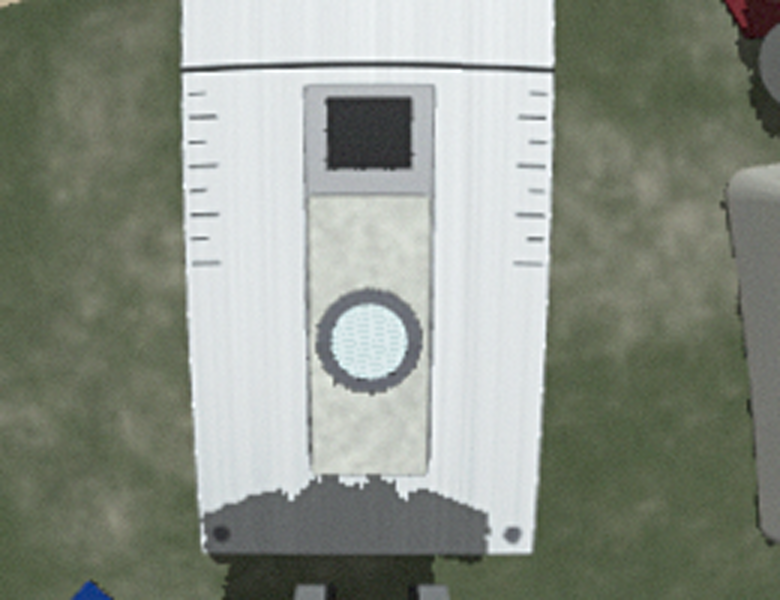

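```bash
python3 - <<'E'
from h import *
import pickle
p,d,i=pickle.load(open('w10.pkl','rb'))
analyze(i,3,130,40,[(182,71),(553,71)],[(304,85.5),(436,86)],[(312,473.5),(428,473.5)],(369,341))
O=np.array([.5996,-.2048]);X=np.array([.9836,-.1804])
q=np.array([.44096,-.17617])-O;print('TCP at stop',q@X)
E
```

```text
line mid [ 0.59938755 -0.20458774] width 0.1489309219702838 yaw -10.388770356772884
end [array([-11.96397072,  21.89320634]), array([-12.1055359, -24.1324435])]
front [array([-150.23219007,   19.77351165]), array([-150.18416529,  -22.30996654])]
win [-100.84526326   -0.89188443]
TCP at stop -0.16120315600000001
```

Emit:
{"name": "move_arm", "arguments": {"motion": "-0.04 0.007 0 0; -0.06 0.011 -0.03 0; -0.06 0.011 -0.09 0; -0.06 0.011 -0.15 0; -0.06 0.011 -0.19 0; -0.06 0.011 -0.199 0; -0.06 0.011 -0.199 0; -0.06 0.011 -0.199 0"}}

```text
clock: 19.68
position: [0.4219, -0.1736, 0.0295]
ee_rot: [0.543, 0.452, -0.543, 0.454]
ft_force: [1.1, -0.7, -0.3]
grip_width: 0.151
```

Emit:
{"name": "move_arm", "arguments": {"motion": "0.006 -0.001 0 0; 0.012 -0.002 0 0; 0.017 -0.003 0 0; 0.02 -0.0036 0 0; 0.0225 -0.0041 0 0; 0.025 -0.0046 0 0; 0.027 -0.005 0 0; 0.0284 -0.0052 0 0; 0.0284 -0.0052 0 0; 0.0284 -0.0052 0 0"}}

```text
clock: 20.92
position: [0.4494, -0.1784, 0.028]
ee_rot: [0.543, 0.453, -0.543, 0.453]
ft_force: [-0.1, -0.6, -0.1]
grip_width: 0.148
```

Emit:
{"name": "move_arm", "arguments": {"motion": "-0.008 0.0015 0 0; -0.008 0.0015 0.05 0; -0.008 0.0015 0.11 0; 0.02 -0.004 0.17 0; 0.07 -0.013 0.2 0; 0.07 -0.013 0.2 0; 0.07 -0.013 0.2 0; 0.07 -0.013 0.2 0"}}

```text
clock: 21.92
position: [0.5178, -0.1912, 0.2269]
ee_rot: [-0.542, -0.453, 0.543, -0.452]
ft_force: [-0.8, 0.4, -0.1]
grip_width: 0.151
```

```bash
python3 - <<'E'
from h import *
import pickle
o=get_obs();print(o['position'],o['ft_force'],o['joint_velocities'].round(3),o['grip_width'])
i=camera_info('wrist');print(i['eye']);p,d=camera('wrist');save('w11',p);pickle.dump((p,d,i),open('w11.pkl','wb'))
save('w11c',cv2.resize(p[60:220,170:340],None,fx=3.5,fy=3.5,interpolation=cv2.INTER_CUBIC))
E
```

```text
[ 0.51778981 -0.19115798  0.2268774 ] [-0.77989162  0.36712994 -0.13043557] [ 0.    -0.003  0.002 -0.007  0.002 -0.    -0.001] 0.15075321683119286
[ 0.59688029 -0.20591179  0.36946452]
```

View pics/w11c.png

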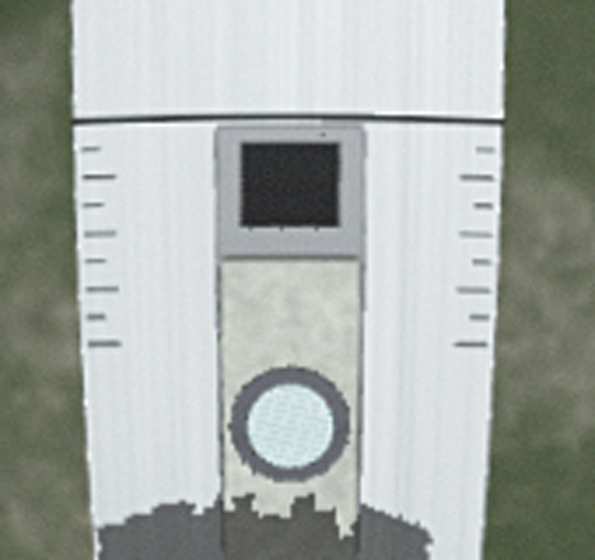

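```bash
python3 - <<'E'
from h import *
import pickle
p,d,i=pickle.load(open('w11.pkl','rb'))
analyze(i,3.5,170,60,[(73,122),(504,122)],[(216,126.5),(364,125.5)],None,(291,424))
g=cv2.cvtColor(p,cv2.COLOR_RGB2GRAY).astype(int)
for u in(240,246,252,258,264): print(u,g[88:103,u])
save('w11e',cv2.resize(p[85:110,220:290],None,fx=11,fy=11,interpolation=cv2.INTER_NEAREST))
# sub: at col u, line centre row & end row -> board x
E
```

```text
line mid [ 0.59968724 -0.20487185] width 0.14992838666481229 yaw -10.378640626350633
end [array([-3.01047045, 21.67557823]), array([ -2.68807421, -23.05159705])]
win [-92.09670929  -1.07407737]
240 [227 225 227 231 165  61 174 189 157 171 178 178 130  53  41]
246 [229 229 231 232 160  67 187 189 157 174 181 177 134  53  45]
252 [228 232 235 232 160  66 193 187 154 177 181 174 135  51  43]
258 [226 225 227 227 153  66 187 182 157 177 181 179 134  46  44]
264 [230 229 232 233 168  59 147 169 157 179 177 179 135  58  42]
```

View pics/w11e.png

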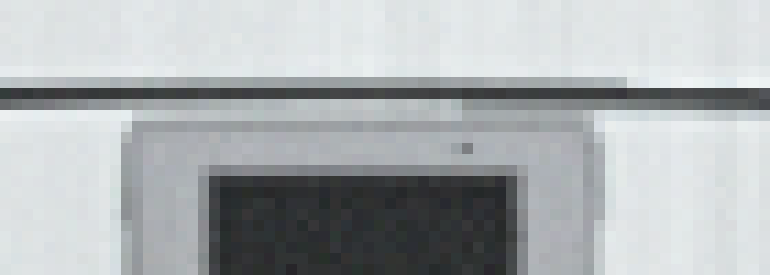

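The end is about 2–3 mm short of the line and square to it. One more small push of about 2 mm.

Emit:
{"name": "move_arm", "arguments": {"motion": "-0.05 0.009 0 0; -0.09 0.017 -0.01 0; -0.096 0.018 -0.06 0; -0.096 0.018 -0.12 0; -0.096 0.018 -0.17 0; -0.096 0.018 -0.195 0; -0.096 0.018 -0.199 0; -0.096 0.018 -0.199 0; -0.096 0.018 -0.199 0"}}

```text
clock: 23.1
position: [0.4239, -0.1737, 0.0301]
ee_rot: [0.543, 0.452, -0.543, 0.454]
ft_force: [0.0, -0.6, -0.2]
grip_width: 0.151
```

Emit:
{"name": "move_arm", "arguments": {"motion": "0.007 -0.001 0 0; 0.014 -0.0024 0 0; 0.019 -0.0034 0 0; 0.022 -0.004 0 0; 0.0245 -0.0045 0 0; 0.0262 -0.0048 0 0; 0.0276 -0.005 0 0; 0.0285 -0.0052 0 0; 0.0285 -0.0052 0 0; 0.0285 -0.0052 0 0"}}

```text
clock: 24.35
position: [0.4516, -0.1785, 0.0288]
ee_rot: [0.543, 0.453, -0.543, 0.453]
ft_force: [-0.7, 0.6, -1.1]
grip_width: 0.149
```

Emit:
{"name": "move_arm", "arguments": {"motion": "-0.008 0.0015 0 0; -0.008 0.0015 0.05 0; -0.008 0.0015 0.11 0; 0.02 -0.004 0.17 0; 0.065 -0.012 0.2 0; 0.065 -0.012 0.2 0; 0.065 -0.012 0.2 0; 0.065 -0.012 0.2 0"}}

```text
clock: 25.35
position: [0.5153, -0.1903, 0.2278]
ee_rot: [-0.543, -0.453, 0.543, -0.452]
ft_force: [0.2, 0.4, 0.2]
grip_width: 0.15
```

```bash
python3 - <<'E'
from h import *
import pickle
o=get_obs();print(o['position'],o['ft_force'],o['joint_velocities'].round(3),o['grip_width'])
i=camera_info('wrist');print(i['eye']);p,d=camera('wrist');save('w12',p);pickle.dump((p,d,i),open('w12.pkl','wb'))
save('w12c',cv2.resize(p[60:220,170:340],None,fx=3.5,fy=3.5,interpolation=cv2.INTER_CUBIC))
save('w12e',cv2.resize(p[80:110,220:290],None,fx=11,fy=11,interpolation=cv2.INTER_NEAREST))
E
```

```text
[ 0.51530892 -0.19034302  0.22778504] [0.17915199 0.3961051  0.24479825] [-0.    -0.    -0.    -0.005 -0.     0.    -0.002] 0.15020914580940858
[ 0.59441109 -0.20511688  0.37038001]
```

View pics/w12c.png

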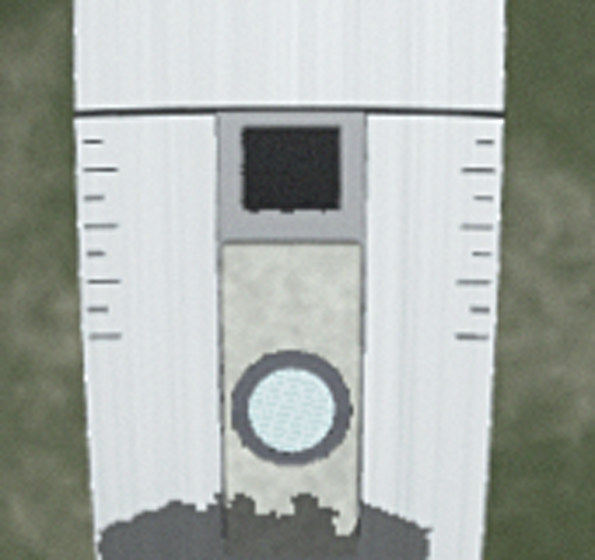

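View pics/w12e.png

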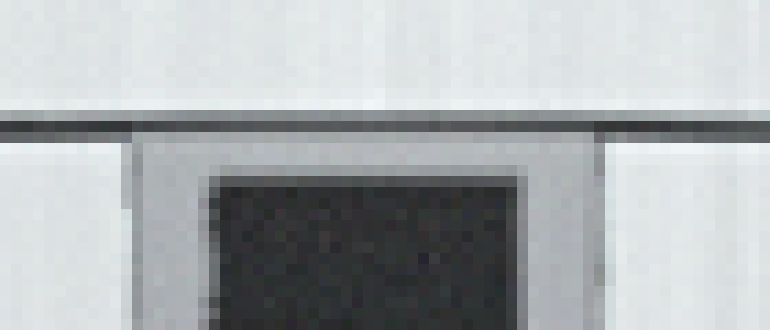

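The leading end now covers the line's near edge evenly across the cassette's width. Last check of numbers and the rest of the bench.

```bash
python3 - <<'E'
from h import *
import pickle
p,d,i=pickle.load(open('w12.pkl','rb'))
analyze(i,3.5,170,60,[(74,114),(504,114)],[(216,111.5),(365,111.5)],None,(291,408))
p,d=camera('top');save('t3',p);q=np.load('top0.npy')
df=cv2.absdiff(p,q).max(2)>40
for n,(u,v) in dict(red=(130,150),b1=(125,188),cup=(121,213),tape=(135,245),cyl=(385,137),b3=(385,153)).items(): print(n,df[v-14:v+14,u-14:u+14].sum())
save('t3c',cv2.resize(p[110:230,100:420],None,fx=2.4,fy=2.4,interpolation=cv2.INTER_CUBIC))
E
```

```text
line mid [ 0.59996728 -0.20473463] width 0.14982671032237693 yaw -10.372854531595857
end [array([-1.21977917, 21.8820672 ]), array([ -1.20486749, -23.21153882])]
win [-90.1535528   -0.89357542]
red 0
b1 0
cup 0
tape 0
cyl 503
b3 510
```

View pics/t3c.png

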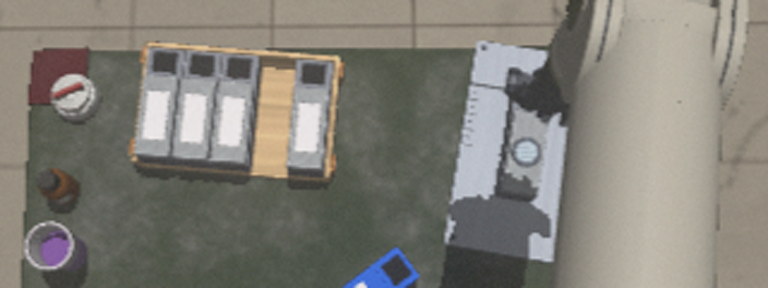

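The four others stand in the crate. The differences at the cylinder and bottle 3 come from the arm covering them; it never went near either. Handing in.

```bash
python3 -c "
from h import *
print(hand_in())"
```

```text
the job is handed in; nothing more can be done
None
```

The windowed cassette now lies on the steel board with its leading end at the black line, and the job is handed in. I drew it out by its lid step with the closed gripper, gripped its sides and carried it over. I set it down about 30 mm short of the line, let go, and pushed it up in three short pushes without lifting it.

- **Position at the line:** the leading end came out between 0.2 and 1.2 mm short of the line's middle (reckoned from the window and from the end edge). It is square to the line within about 0.1° and about 1 mm off the board's centreline. The fingers were raised well clear.
- **Spread in the measurements:** the different estimates disagreed by 1–2 mm along the way, within the calibration error.
- **Other cassettes:** the last top picture shows the other four standing in the crate with no visible shift.
- **Loose things:** the cup and the brown bottle showed no change from the first picture, nor did the tape. The measuring cylinder and the white bottle were hidden behind the arm in the last check, so I could not confirm them there; the tool never went near either.

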